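# Index the dosing shuttle out from under its spout and cover the cup

### The arm

A 6-joint arm with a two-finger parallel gripper is mounted at the origin on the work surface; the furniture and walls round the work are solid. World frame = base frame: x ahead of the robot, y to its left, z up, the work surface at z = 0. Lengths are in m, angles in rad, forces in N, time in s.
With the tool pointing down it reaches from about 0.425 to 0.95 m from the base axis. Payload 14.7 kg.
Tool frame: the origin (TCP) lies midway between the tips of the shut fingers; the grasp point (between the pads) lies 19 mm behind it (manip.tcp_to_grasp is the distance from the TCP to the grasp point, in m); z points along the fingers, y is the direction in which the jaws open and shut (so a half turn about z gives the same grasp; the last joint's range is limited). The gripper opens to 85 mm and grips with 20 to 120 N. Pads are 22 mm wide; open, the fingers measure 114 mm over their backs; the gripper's body (76 mm by 85 mm) begins 54 mm behind the grasp point. The pads swing forward as they close: fully open they stand 13 mm farther back than shut.
Start: joints at [-1.388, 0.48, 1.596, -0, 1.065, -0.047], TCP at [0.148, -0.633, 0.231] pointing down, gripper open.
Joint ranges: [-2.75, 2.75], [-0.82, 2.05], [0.23, 2.67], [-1.56, 4.7], [0.09, 2.69], [-2.92, 2.92]. Speed limits (rad/s): [1.89, 1.89, 2.39, 3.01, 3.01, 3.01].

### API

Orientations are given as a 3x3 rotation matrix whose columns are the frame's x, y, z axes.
In Python, from rig import manip gives the robot as it stands.
- The arm moves only by the tool step_arm, never from a script. Its argument "commands" is a list of rows, each an object with "hand": the finger opening in mm, from 0 to 85.4; "slide": the shift along the tool's x, y, z in mm, a list of three; "twist": the turn, a rotation vector about the tool's x, y, z in degrees, a list of three. A call has exactly 10 rows; each row is the pose to reach, as a shift and turn from the pose commanded when the call began, along the tool's axes at that moment; what a row does not reach only later rows make up. A row lasts 1/12 s, in which the tool goes at most 41.7 mm and 7.16 degrees, less where a joint would pass 70% of its speed; a pose out of reach is approached as far as the arm can. A call with a gripper value outside its range is refused whole. The fingers move at their own pace and stop on an object; "newtons" is the grip in N (left out, the last holds). Time passes only in rows, so rows that repeat a pose let the fingers close, or fill a call up. It gives the time, the measured TCP pose, the force and the opening at its end, in the units of the state.
- manip.state(): the state, without advancing time (a new reading comes with each control period).
- manip.grab_frame(name): name is "scene" or "top" or "wrist"; returns a dict with "img" (420x560x3 uint8, red, green, blue), "depth" (420x560 float32, m along the optical axis (not along the pixel's ray), 0 where there is no reading), "K" (3x3 intrinsics, pixels), "dist_coeffs" ([k1, k2, p1, p2, k3] as OpenCV has them; the pictures are not rectified), "rvec" (rotation vector, rad) and "tvec" (3), from world to camera coordinates, as OpenCV has them. Camera axes: x right, y down, z forward; pixel columns grow to the right and rows downward; lengths in m; the calibration is good to about 2 mm. A picture is of the moment at which its call begins.
- manip.job_done(): hands the job in, once; it reports no verdict.
Trained networks look in a picture, given as the dict that the camera call returned (one of the last four; its "shot" number tells which), for a name from the list of things; names that differ only in an ending like _2 or _b are one class to them, and where a whole thing is asked for, a point or a joint stands for the part that bears it (a point fixed in the world has none). Each returns a list of dicts, best first, with "conf" (0 to 1); they miss things now and then, are a little off and sometimes report something else, mostly with a low value. They report only what shows in the picture. A call takes as long as a camera call. They do not tell look-alikes from the thing itself.
- manip.search_frame(picture, label): "location" ([column, row] in pixels, amid what is visible of it).
- manip.outline_of(picture, label): "region" (420x560 bool, what is visible of it) and "location" ([column, row] in pixels, amid what is visible of it).
- manip.pinpoint(picture, label): "location" ([column, row] in pixels: a listed point, or the origin of a listed thing).
The state is a dict: "time": time; "q": joint angles; "joint_vel": joint speeds; "joint_torque": joint torques, N m; "tcp_pos": TCP position; "orientation": TCP orientation; "contact_force": force on the tool from outside, world axes, zero at the start; "wrist_torque": the same for the moment, N m; "width": finger opening in m.
Only numpy, scipy, OpenCV 4.12 (cv2) and the standard library are available. Lean on these libraries where they do the work, as an engineer would, in place of code of your own. Each camera call takes 0.05 s, during which the arm holds its last target.

### The job

The open cup on the little shuttle stands under the dosing spout. Pull the spring index knob out, slide the carriage one notch to the side away from the standing copper foil roll, and let the knob spring fully home so that the carriage is locked there. Then set the loose knobbed cover on the cup so that it sits seated and level, and leave the foil roll, the flat die, the jar and the oil bottle where they stand.

Things in the scene. Friction and masses are not known exactly. Their poses are not given: they have to be found in the camera images.
- shuttle: Dosing shuttle, fixed to the bench: aluminium bed, 18 mm high, under the slide. Origin on the bench under the slide's middle; x axis points away from the robot (turned up to 0.22 rad), y along the slide to the left, z up. The bed spans x -50 to +90 mm, y -100 to +100 mm.
- bar_top (a point): Middle of the top edge of the fixed steel index bar in front of the cup, 72 mm above the bench. The bar is 12 mm thick and 210 mm long along the shuttle's y, and has three holes 90 mm apart, at y -90, 0 and +90 mm.
- spout_tip (a point): Lower tip of the fixed spout, 99 mm high, at shuttle x 14, y 0: 11 mm above the cup's rim when the carriage is in the middle, so the cover does not go on there. It hangs from an arm 18 mm wide (shuttle x 1 to 91 mm, top 135 mm high) on a 16 mm column at shuttle x 78, y 0.
- carriage (a joint): Position of the grey carriage along the shuttle's y, in m: 0 at the start (middle notch, under the spout), +0.09 left notch, -0.09 right notch; stops at +-0.103. Plate 84 mm long in y, 20 to 36 mm high, overhanging the bed in an end notch; in front a plunger housing 50 mm wide, top 84 mm, front face at shuttle x -68 mm. About 1.5 N slides it unlocked; play in a notch 1.5 mm either way.
- index_knob (a joint): How far the index knob is pulled out, in m: 0 home (locked in a hole), 0.020 fully out. It pulls along the shuttle's -x (toward the robot) against a spring, 5 N at home to 10 N fully out. Beyond 0.011 the carriage is free. Let go between notches, its tip rides on the bar (reads about 0.010), the carriage still slides, and it snaps home at the next hole.
- knob_neck (a point): Middle of the knob's bare neck: a level steel stem of 12 mm diameter along the shuttle's x, 55 mm above the bench. With the knob home 42 mm of neck are open between the housing's front face and the back of the white knob head (21 mm either way from here). The head, on the robot's side, is a disc of 50 mm diameter, 20 mm thick. Moves with knob and carriage.
- cup_rim (a point): Centre of the mouth of the steel cup on the carriage, at rim height (88 mm above the bench). Cup outside diameter 72 mm, inside 64 mm. It lies 103 mm behind the knob neck (with the knob home) and moves with the carriage.
- cover: Loose steel cover, 160 g or so: disc of 84 mm diameter, 6 mm thick, with a round locating boss below (57 mm diameter, 8 mm deep) and a white round knob on top (26 mm diameter, from 22 to 52 mm above the origin). Origin at the centre of the boss's underside; z up. It starts standing on the bench on its boss, at the left or the right of the shuttle.
- cover_seat (a point): Centre of the underside of the cover's disc, 8 mm above the cover's origin. When the cover is seated this point is at cup_rim.
- foil_roll: Roll of copper foil standing on the bench just past one end of the shuttle, 62 mm diameter, 84 mm high, 0.4 kg; origin at the centre of its underside. It stands in the carriage's way on its side.
- flat_die: Flat brass die lying past the other end of the shuttle, 50 mm diameter, 12 mm high (the carriage passes over it); origin at the centre of its underside.
- jar: Sample jar with screw cap, 52 mm diameter, 65 mm high, standing to the left or right of the shuttle; origin at the centre of its underside.
- oiler: Oil bottle with a pointed nozzle, body about 50 mm diameter, 136 mm high, standing close on the robot's side of the cover; origin at the centre of its underside.
There are look-alikes about, which are no part of the job. What is shaped like the cover but black or green is not meant.

How it is judged:
On the way, in this order (a step that is already met when the one before it is completed fails the run):
1. the index knob is pulled out of its hole (value of joint index_knob above 0.01 m), for 0.1 s.
2. the carriage stands in the notch away from the foil roll with the knob home (((y of foil_roll in the frame of shuttle below 0 m and value of joint carriage between 0.085 and 0.095 m) or (y of foil_roll in the frame of shuttle above 0 m and value of joint carriage between -0.095 and -0.085 m)) and value of joint index_knob below 0.003 m), for 0.2 s.
3. the cover is seated on the cup (horizontal distance between cover_seat and cup_rim below 0.0055 m and distance between cover_seat and cup_rim below 0.007 m and z of cover_seat in the frame of cup_rim below 0.003 m and angle between cover's own z axis and vertical below 0.05 rad), for 0.2 s.
At the end, for the whole second after the job is handed in: The carriage stands in the end notch away from the foil roll (85 to 95 mm from the middle), the index knob is home (within 3 mm), and the cover lies at rest on the cup, its seat within 5.5 mm sideways and 3 mm in height of the cup's rim, tilted less than 0.05 rad (all of step 2 and all of step 3 and linear speed of cover below 0.02 m/s); the robot touches nothing.
It fails at once if the foil roll is shoved more than 20 mm or tipped over (distance of foil_roll from where it was at the start of the episode above 0.02 m or angle between foil_roll's own z axis and vertical above 0.3 rad).
It fails at once if the jar is shoved more than 20 mm or tipped over (distance of jar from where it was at the start of the episode above 0.02 m or angle between jar's own z axis and vertical above 0.3 rad).
It fails at once if the oil bottle is shoved more than 20 mm or tipped over (distance of oiler from where it was at the start of the episode above 0.02 m or angle between oiler's own z axis and vertical above 0.3 rad).
It fails at once if the flat brass die is shoved more than 25 mm or tipped over (distance of flat_die from where it was at the start of the episode above 0.025 m or angle between flat_die's own z axis and vertical above 0.3 rad).
It also fails if it takes over 58 s, if anything falls off the work surface, if the arm or the gripper's body presses on something with over 40 N, if the wrist force passes 120 N, or if a joint passes its speed limit or range.

## Working session

There is one attempt and no reset: what is moved stays moved. The work goes in short steps, Python scripts to look and compute and a tool call to move; the robot and the scene stay as the last step left them, time stands still between calls to the robot, and variables do not carry over. Pictures are saved under pics/ and viewed, and the job is handed in when it is done.

Besides the shell and the picture viewer there is one more tool, called after "Request:" in YAML: its name, and indented under it one key for each argument. step_arm: Moves the arm, as the interface text tells. Its arguments: {"type":"object","properties":{"commands":{"type":"array"},"newtons":{"type":"number"}},"required":["commands"]}

```bash
mkdir -p pics; ls
cat > h.py <<'E'
import numpy as np, cv2
from rig import manip
def save(f,n,boxes=()):
    im=cv2.cvtColor(f["img"],cv2.COLOR_RGB2BGR).copy()
    for (p,t) in boxes:
        cv2.circle(im,(int(p[0]),int(p[1])),3,(0,0,255),-1); cv2.putText(im,t,(int(p[0])+4,int(p[1])),0,0.4,(0,0,255),1)
    cv2.imwrite("pics/"+n+".png",im)
def ray(f,p):
    R,_=cv2.Rodrigues(np.array(f["rvec"],float)); t=np.array(f["tvec"],float).reshape(3)
    u=cv2.undistortPoints(np.array([[p]],float),np.array(f["K"]),np.array(f["dist_coeffs"]))[0,0]
    return -R.T@t, R.T@np.array([u[0],u[1],1.0])
def atz(f,p,z):
    c,d=ray(f,p); return c+d*(z-c[2])/d[2]
def dep(f,p):
    c,d=ray(f,p); z=f["depth"][int(round(p[1])),int(round(p[0]))]; return c+d*z
def proj(f,P):
    return cv2.projectPoints(np.array(P,float).reshape(-1,1,3),np.array(f["rvec"],float),np.array(f["tvec"],float),np.array(f["K"]),np.array(f["dist_coeffs"]))[0].reshape(-1,2)
def cloud(f):
    h,w=f["depth"].shape; g=np.mgrid[0:h,0:w]; pts=np.stack([g[1].ravel(),g[0].ravel()],1).astype(float)
    u=cv2.undistortPoints(pts[:,None],np.array(f["K"]),np.array(f["dist_coeffs"]))[:,0]
    R,_=cv2.Rodrigues(np.array(f["rvec"],float)); t=np.array(f["tvec"],float).reshape(3)
    z=f["depth"].ravel(); P=(np.c_[u,np.ones(len(u))]*z[:,None]-t)@R
    P[z==0]=np.nan
    return P.reshape(h,w,3)
E
python3 - <<'E'
from h import *
np.set_printoptions(precision=4,suppress=True)
print({k:np.round(v,3) for k,v in manip.state().items()}, manip.tcp_to_grasp)
Z=dict(bar_top=.072,spout_tip=.099,knob_neck=.055,cup_rim=.088,cover=0,cover_seat=.008,foil_roll=0,flat_die=0,jar=0,oiler=0,shuttle=0)
for n in ["top","scene"]:
    f=manip.grab_frame(n); b=[]
    for l,z in Z.items():
        for r in manip.pinpoint(f,l)[:3]:
            print(n,l,round(r["conf"],2),np.round(r["location"],1),atz(f,r["location"],z)); b.append((r["location"],l))
    save(f,n); save(f,n+"_a",b)
E
```

```text
pics
{'time': np.float64(0.0), 'q': array([-1.388,  0.481,  1.597, -0.   ,  1.065, -0.047]), 'joint_vel': array([-0.002, -0.   , -0.002,  0.001, -0.001, -0.002]), 'joint_torque': array([  0.004, -95.063, -43.019,   0.   ,   0.012,   0.   ]), 'tcp_pos': array([ 0.148, -0.633,  0.231]), 'orientation': array([[ 0.974,  0.228, -0.   ],
       [ 0.228, -0.974,  0.001],
       [ 0.   , -0.001, -1.   ]]), 'contact_force': array([0.172, 0.63 , 0.666]), 'wrist_torque': array([ 0.006, -0.001, -0.014]), 'width': np.float64(0.086)} 0.0187
top bar_top 0.95 [283.  188.8] [0.5161 0.0566 0.072 ]
top bar_top 0.32 [283.3 181.5] [0.5378 0.0584 0.072 ]
top spout_tip 0.66 [286.  170.9] [0.5624 0.0543 0.099 ]
top knob_neck 0.49 [280.3 206.9] [0.4659 0.058  0.055 ]
top cup_rim 0.68 [288.1 167.5] [0.5764 0.0496 0.088 ]
top cover 0.86 [185.7 154.2] [0.6066 0.37   0.    ]
top cover 0.73 [139.3 173.7] [0.5268 0.5027 0.    ]
top cover 0.59 [176.8 190.1] [0.4898 0.378  0.    ]
top cover_seat 0.96 [137.4 171.4] [0.5313 0.5071 0.008 ]
top cover_seat 0.95 [189.  155.3] [0.6018 0.3573 0.008 ]
top cover_seat 0.79 [17
[... 561 characters left out ...]
4.2] [0.5608 0.069  0.088 ]
scene cup_rim 0.51 [265.2 204.2] [0.4945 0.0681 0.088 ]
scene cover 0.94 [156.8 310.7] [0.5265 0.5139 0.    ]
scene cover 0.73 [200.8 286.3] [0.4862 0.3754 0.    ]
scene cover 0.6 [174.  265.4] [0.601  0.3747 0.    ]
scene cover_seat 0.82 [173.6 263.4] [0.6024 0.3734 0.008 ]
scene cover_seat 0.78 [158.9 307.8] [0.5245 0.5058 0.008 ]
scene cover_seat 0.57 [199.1 287.7] [0.4826 0.3849 0.008 ]
scene foil_roll 0.91 [213.6 235.2] [ 0.587   0.2148 -0.    ]
scene jar 0.62 [352.  156.5] [ 0.4456 -0.3611  0.    ]
scene oiler 0.74 [225.6 310.9] [0.3743 0.3887 0.    ]
scene oiler 0.25 [199.7 287. ] [0.487  0.3792 0.    ]
scene shuttle 0.6 [254.6 212.8] [0.5463 0.0625 0.    ]
```

View pics/top.png

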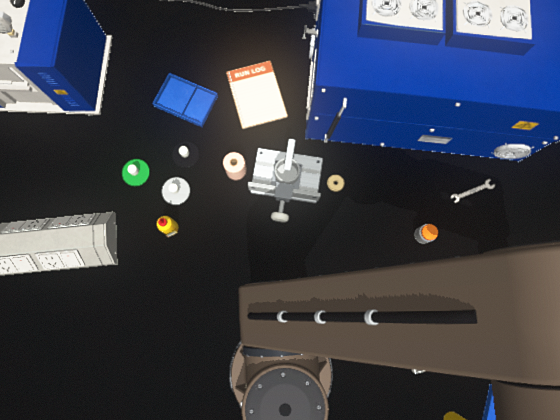

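View pics/scene.png

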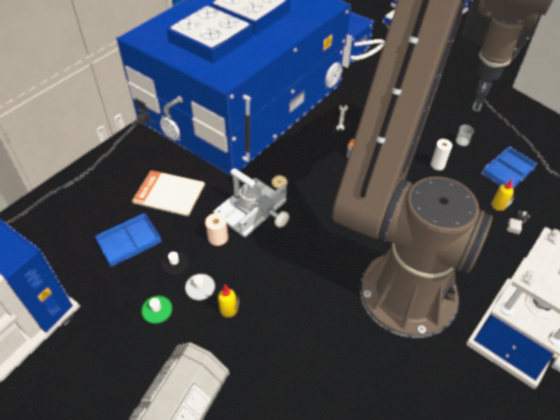

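Run:
```python
from h import *
np.set_printoptions(precision=4,suppress=True)
f=manip.grab_frame("top"); P=cloud(f)
m=(np.abs(P[...,0]-.55)<.12)&(np.abs(P[...,1]-.05)<.16)
for lo,hi in [(.012,.024),(.066,.076),(.03,.04),(.08,.09),(.1,.14)]:
    s=m&(P[...,2]>lo)&(P[...,2]<hi); q=P[s]
    if len(q)>5:
        print(lo,len(q),q.mean(0),cv2.minAreaRect(q[:,:2].astype(np.float32)*1000))
im=cv2.cvtColor(f["img"],cv2.COLOR_RGB2BGR)[120:260,110:390]
cv2.imwrite("pics/crop.png",cv2.resize(im,None,fx=2.8,fy=2.8,interpolation=cv2.INTER_CUBIC))
for l in ["cover","foil_roll","flat_die","oiler","jar"]:
    for r in manip.outline_of(f,l)[:3]:
        q=P[r["region"]]; q=q[np.isfinite(q[:,0])]; print(l,round(r["conf"],2),np.round(r["location"]),np.median(q,0),q[:,2].max(), f["img"][r["region"]].mean(0))
```

```text
0.012 1569 [0.5877 0.0443 0.0195] ((568.2152709960938, 50.0345458984375), (253.1191864013672, 245.19708251953125), 48.15747833251953)
0.066 313 [0.5142 0.0631 0.072 ] ((539.7701416015625, 86.94287872314453), (244.62142944335938, 154.29779052734375), 48.40632247924805)
0.03 202 [0.5524 0.0647 0.0369] ((548.6342163085938, 85.26718139648438), (123.70430755615234, 247.0829620361328), 9.046398162841797)
0.08 509 [0.5334 0.0954 0.0854] ((584.6753540039062, 101.35697937011719), (212.74942016601562, 261.29833984375), 69.13558197021484)
0.1 205 [0.6045 0.046  0.1353] ((632.11083984375, 24.435104370117188), (69.30976867675781, 156.41403198242188), 46.298919677734375)
cover 0.73 [177. 190.] [0.4825 0.3739 0.0163] 0.05901398376776394 [230.5055 232.4088 228.4325]
cover 0.68 [188. 154.] [0.5991 0.3635 0.0166] 0.06099175359477458 [78.6515 77.9619 79.0871]
foil_roll 0.55 [232. 165.] [0.568  0.2057 0.0814] 0.09355139776346617 [226.9167 208.5436 189.7803]
flat_die 0.78 [334. 180.] [ 0.5712 -0.0951  0.0135] 0.02117782443678312 [207.2332 186.7772 136.6425]
oiler 0.66 [170. 223.] [0.3679 0.3673 0.0836] 0.13875263935188456 [193.7568 149.0243  49.231 ]
jar 0.95 [425. 232.] [ 0.4408 -0.3655  0.0649] 0.07556133644088533 [188.7166 131.6465  75.1975]
jar 0.22 [286. 176.] [0.5638 0.0534 0.0351] 0.1434150377677331 [187.131  189.7111 187.6908]
```

View pics/crop.png

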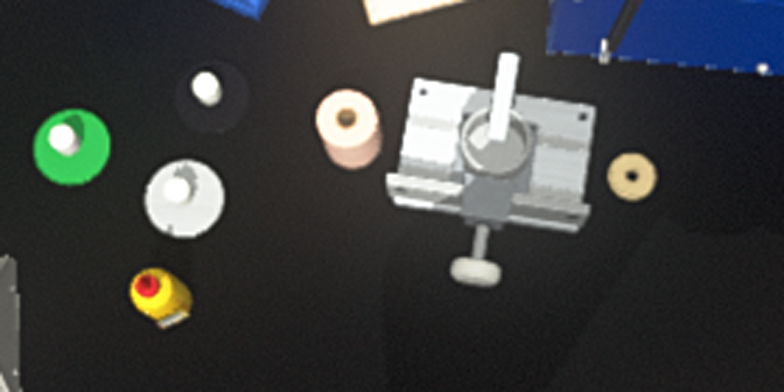

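Run:
```python
from h import *
np.set_printoptions(precision=4,suppress=True)
f=manip.grab_frame("wrist"); s=manip.state(); R=np.array(s["orientation"]); Rc,_=cv2.Rodrigues(np.array(f["rvec"],float))
c=-Rc.T@np.array(f["tvec"]).reshape(3)
print("cam in tool",R.T@(c-s["tcp_pos"]), "axes in tool\n",R.T@Rc.T, f["K"], s["time"])
save(f,"w0")
P=cloud(manip.grab_frame("top"))
xs=np.array([np.cos(-.15),np.sin(-.15)])
m=(np.abs(P[...,0]-.51)<.06)&(np.abs(P[...,1]-.055)<.125)&(np.abs(P[...,2]-.072)<.004)
q=P[m][:,:2]
for _ in range(4):
    c=q.mean(0); u=np.linalg.svd(q-c)[2][0]; n=np.array([-u[1],u[0]]); d=(q-c)@n; q=q[np.abs(d)<.007]
print(len(q),c,u,np.arctan2(u[0],u[1]),np.ptp((q-c)@u))
# motion deltas
def d(T): print(T,"slide mm",1000*R.T@(np.array(T)-s["tcp_pos"]))
d([.42,-.3,.3]); d([.42,.0,.33])
```

```text
cam in tool [ 0.071  0.    -0.142] axes in tool
 [[-0.0003 -0.9605 -0.2784]
 [ 1.     -0.0003  0.0001]
 [-0.0002 -0.2784  0.9605]] [[319.3907   0.     280.1322]
 [  0.     319.3907 210.3721]
 [  0.       0.       1.    ]] 1.55
184 [0.5155 0.0562] [-0.0357 -0.9994] -3.105922819628117 0.2072338676618593
[0.42, -0.3, 0.3] slide mm [ 340.5879 -262.2468  -68.6906]
[0.42, 0.0, 0.33] slide mm [ 408.9068 -554.3639  -98.6929]
```

Request:
step_arm:
  commands:
    - {"hand":85,"slide":[340,-262,-80],"twist":[0,0,22]}
    - {"hand":85,"slide":[340,-262,-80],"twist":[0,0,22]}
    - {"hand":85,"slide":[340,-262,-80],"twist":[0,0,22]}
    - {"hand":85,"slide":[340,-262,-80],"twist":[0,0,22]}
    - {"hand":85,"slide":[340,-262,-80],"twist":[0,0,22]}
    - {"hand":85,"slide":[340,-262,-80],"twist":[0,0,22]}
    - {"hand":85,"slide":[340,-262,-80],"twist":[0,0,22]}
    - {"hand":85,"slide":[390,-400,-80],"twist":[0,0,22]}
    - {"hand":85,"slide":[430,-550,-80],"twist":[0,0,22]}
    - {"hand":85,"slide":[430,-550,-80],"twist":[0,0,22]}

```text
time: 2.43
tcp_pos: [0.3654, -0.2922, 0.2935]
orientation: [[0.988, -0.153, 0.001], [-0.153, -0.988, -0.0], [0.001, 0.0, -1.0]]
contact_force: [1.3, 0.4, 0.8]
width: 0.085
```

Run:
```python
from h import *
np.set_printoptions(precision=4,suppress=True)
s=manip.state(); print(s["time"],s["tcp_pos"],s["orientation"])
R=np.array(s["orientation"])
print(1000*R.T@(np.array([.44,.03,.315])-s["tcp_pos"]))
```

```text
2.4333 [ 0.3654 -0.2922  0.2935] [[ 0.9882 -0.1535  0.0005]
 [-0.1535 -0.9882 -0.0003]
 [ 0.0006  0.0003 -1.    ]]
[  24.2966 -329.8199  -21.5756]
```

Request:
step_arm:
  commands:
    - {"hand":85,"slide":[24,-330,-22],"twist":[0,0,0]}
    - {"hand":85,"slide":[24,-330,-22],"twist":[0,0,0]}
    - {"hand":85,"slide":[24,-330,-22],"twist":[0,0,0]}
    - {"hand":85,"slide":[24,-330,-22],"twist":[0,0,0]}
    - {"hand":85,"slide":[24,-330,-22],"twist":[0,0,0]}
    - {"hand":85,"slide":[24,-330,-22],"twist":[0,0,0]}
    - {"hand":85,"slide":[24,-330,-22],"twist":[0,0,0]}
    - {"hand":85,"slide":[24,-330,-22],"twist":[0,0,0]}
    - {"hand":85,"slide":[24,-330,-22],"twist":[0,0,0]}
    - {"hand":85,"slide":[24,-330,-22],"twist":[0,0,0]}

```text
time: 3.27
tcp_pos: [0.4395, 0.0305, 0.3154]
orientation: [[0.989, -0.149, 0.0], [-0.149, -0.989, 0.0], [0.0, -0.0, -1.0]]
contact_force: [-0.1, -0.5, 0.4]
width: 0.0852
```

```bash
cat > look.py <<'E'
from h import *
import sys
np.set_printoptions(precision=4,suppress=True)
s=manip.state(); print(s["time"],s["tcp_pos"],s["orientation"].tolist() if hasattr(s["orientation"],"tolist") else s["orientation"])
f=manip.grab_frame("wrist"); P=cloud(f)
Z=dict(bar_top=.072,spout_tip=.099,knob_neck=.055,cup_rim=.088)
b=[]
for l,z in Z.items():
    for r in manip.pinpoint(f,l)[:2]:
        print(l,round(r["conf"],2),np.round(r["location"],1),atz(f,r["location"],z)); b.append((r["location"],l))
save(f,sys.argv[1],b); np.save("cl.npy",P)
E
python3 look.py w1
```

```text
3.2667 [0.4395 0.0305 0.3154] [[0.9888332458301298, -0.14902550137275092, 0.0004603060397281393], [-0.14902555071095838, -0.9888333427160038, 7.462164497279798e-05], [0.00044404543188144034, -0.00014238572447370607, -0.9999998912749741]]
bar_top 0.65 [ 69.  246.6] [0.3918 0.3203 0.072 ]
bar_top 0.56 [250.8 118.9] [0.5141 0.0539 0.072 ]
spout_tip 0.71 [ 41.9 177.7] [0.4874 0.3028 0.099 ]
knob_neck 0.89 [257.1 157.6] [0.4669 0.0557 0.055 ]
cup_rim 0.57 [245.2  69.5] [0.5655 0.0496 0.088 ]
```

View pics/w1.png

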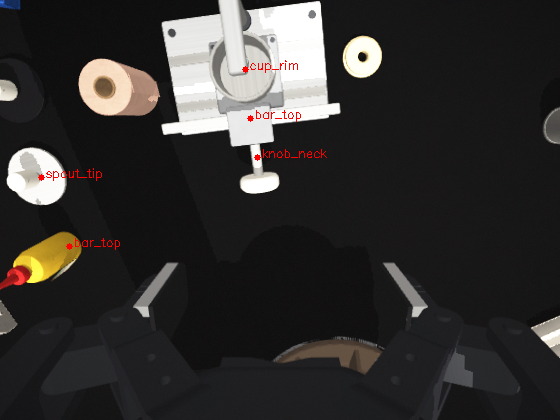

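Run:
```python
from h import *
np.set_printoptions(precision=4,suppress=True)
P=np.load("cl.npy")
def line(m,tol):
    q=P[m][:,:2]
    for _ in range(6):
        c=np.median(q,0); c=q.mean(0); u=np.linalg.svd(q-c,full_matrices=False)[2][0]; n=np.array([-u[1],u[0]]); q=q[np.abs((q-c)@n)<tol]
    u=u*np.sign(u[1]); t=(q-c)@u; print(len(q),c,"yaw",-np.arctan2(u[0],u[1]) ,"mid",c+u*(t.max()+t.min())/2,np.ptp(t),np.ptp((q-c)@n)); return c,u
X,Y,Z=P[...,0],P[...,1],P[...,2]
near=(np.abs(X-.514)<.03)&(np.abs(Y-.055)<.12)
with np.errstate(all='ignore'):
    line(near&(np.abs(Z-.072)<.003),.012)
    # neck top z=.061
    m=(np.abs(X-.467)<.022)&(np.abs(Y-.056)<.02)&(Z>.055)&(Z<.066)
    q=P[m]; print("neck",len(q),q.mean(0),q.min(0),q.max(0))
    m=(np.abs(X-.43)<.03)&(np.abs(Y-.056)<.04)&(Z>.06)
    q=P[m]; print("head",len(q),q.mean(0),q.min(0),q.max(0))
    m=(X>.45)&(X<.54)&(np.abs(Y-.055)<.05)&(np.abs(Z-.084)<.003)
    q=P[m][:,:2]; print("housing",len(q),q.mean(0),cv2.minAreaRect((q*1000).astype(np.float32)))
    m=(X>.45)&(X<.7)&(np.abs(Y-.055)<.14)&(np.abs(Z-.018)<.002)
    q=P[m][:,:2]; print("bed",len(q),cv2.minAreaRect((q*1000).astype(np.float32)))
```

```text
1418 [0.5154 0.0526] yaw -0.03630282875297491 mid [0.5155 0.0549] 0.20855825538888206 0.017651255640886307
neck 320 [0.4638 0.0569 0.0594] [0.445  0.0476 0.0551] [0.4849 0.0759 0.066 ]
head 19687 [0.4515 0.0593 0.3768] [0.4261 0.016  0.06  ] [0.46  0.096 0.415]
housing 1803 [0.5096 0.0548] ((513.390625, 54.97003173828125), (50.06917190551758, 54.46002960205078), 88.08417510986328)
bed 9442 ((576.2543334960938, 73.54068756103516), (239.75315856933594, 139.3284454345703), 87.775634765625)
```

```bash
cat > delta.py <<'E'
from h import *
import sys
# usage: delta.py x y z yaw
x,y,z,yaw=map(float,sys.argv[1:5])
s=manip.state(); R=np.array(s["orientation"])
print("slide",np.round(1000*R.T@(np.array([x,y,z])-s["tcp_pos"]),1),"twist z",round(-np.degrees((yaw-np.arctan2(R[1,0],R[0,0])+np.pi)%(2*np.pi)-np.pi),2), "tcp",np.round(s["tcp_pos"],4),"t",s["time"],"w",s["width"])
E
python3 delta.py .465 .0567 .14 -.036;python3 delta.py .465 .0567 .034 -.036
```

```text
slide [ 21.1 -33.2 175.2] twist z -6.89 tcp [0.4391 0.0273 0.3152] t 3.5167 w 0.08501278678439154
slide [ 21.1 -33.2 281.2] twist z -6.89 tcp [0.4391 0.0273 0.3152] t 3.5167 w 0.08501278678439154
```

Request:
step_arm:
  commands:
    - {"hand":60,"slide":[21,-33,130],"twist":[0,0,-6.9]}
    - {"hand":60,"slide":[21,-33,130],"twist":[0,0,-6.9]}
    - {"hand":60,"slide":[21,-33,130],"twist":[0,0,-6.9]}
    - {"hand":60,"slide":[21,-33,130],"twist":[0,0,-6.9]}
    - {"hand":60,"slide":[21,-33,130],"twist":[0,0,-6.9]}
    - {"hand":60,"slide":[21,-33,165],"twist":[0,0,-6.9]}
    - {"hand":60,"slide":[21,-33,165],"twist":[0,0,-6.9]}
    - {"hand":60,"slide":[21,-33,165],"twist":[0,0,-6.9]}
    - {"hand":60,"slide":[21,-33,165],"twist":[0,0,-6.9]}
    - {"hand":60,"slide":[21,-33,165],"twist":[0,0,-6.9]}

```text
time: 4.35
tcp_pos: [0.4662, 0.0576, 0.1524]
orientation: [[0.999, -0.034, 0.003], [-0.034, -0.999, 0.0], [0.003, -0.0, -1.0]]
contact_force: [0.4, 0.6, 0.8]
width: 0.0599
```

```bash
python3 look.py w2; python3 delta.py .465 .0567 .034 -.036
python3 - <<'E'
from h import *
P=np.load("cl.npy");X,Y,Z=P[...,0],P[...,1],P[...,2]
np.set_printoptions(precision=4,suppress=True)
with np.errstate(all='ignore'):
    m=(X>.45)&(X<.54)&(np.abs(Y-.055)<.05)&(np.abs(Z-.084)<.003)
    q=P[m][:,:2]; print("housing",len(q),q.mean(0),cv2.minAreaRect((q*1000).astype(np.float32)))
    m=(X>.45)&(X<.48)&(np.abs(Y-.056)<.02)&(Z>.05)&(Z<.066); q=P[m]; print("neck",q.mean(0),q.min(0),q.max(0))
    m=(X>.4)&(X<.455)&(np.abs(Y-.056)<.04)&(Z>.065)&(Z<.09); q=P[m]; print("head",len(q),q.mean(0),q.min(0),q.max(0))
E
```

```text
4.35 [0.4662 0.0576 0.1524] [[0.9994128123367746, -0.03415588550718659, 0.002721400800879112], [-0.03415632332293112, -0.9994164959890532, 0.00011455139535328033], [0.0027159002482520333, -0.0002074371778332331, -0.9999962904209488]]
bar_top 0.7 [280.8 153.5] [0.5138 0.0555 0.072 ]
spout_tip 0.5 [281.4  94.2] [0.5507 0.0539 0.099 ]
knob_neck 0.81 [279.9 212.9] [0.466  0.0578 0.055 ]
slide [ -0.5   1.2 117. ] twist z 0.13 tcp [0.4654 0.0578 0.151 ] t 4.6 w 0.06007656679270433
housing 5067 [0.5097 0.0551] ((513.1448364257812, 55.000885009765625), (49.98297882080078, 54.63385772705078), 87.91455841064453)
neck [0.4654 0.0568 0.0592] [0.45   0.0503 0.0542] [0.4799 0.063  0.0623]
head 1369 [0.4386 0.0577 0.0741] [0.4257 0.0354 0.065 ] [0.4458 0.08   0.0804]
```

View pics/w2.png

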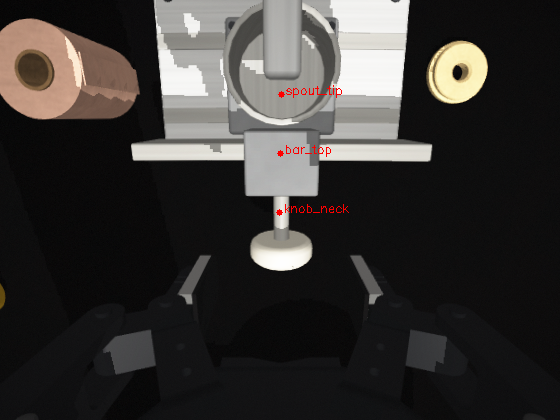

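Request:
step_arm:
  commands:
    - {"hand":60,"slide":[0,1,40],"twist":[0,0,0]}
    - {"hand":60,"slide":[0,1,80],"twist":[0,0,0]}
    - {"hand":60,"slide":[0,1,110],"twist":[0,0,0]}
    - {"hand":60,"slide":[0,1,117],"twist":[0,0,0]}
    - {"hand":40,"slide":[0,1,117],"twist":[0,0,0]}
    - {"hand":0,"slide":[0,1,117],"twist":[0,0,0]}
    - {"hand":0,"slide":[0,1,117],"twist":[0,0,0]}
    - {"hand":0,"slide":[0,1,117],"twist":[0,0,0]}
    - {"hand":0,"slide":[0,1,117],"twist":[0,0,0]}
    - {"hand":0,"slide":[0,1,117],"twist":[0,0,0]}
  newtons: 80

```text
time: 5.43
tcp_pos: [0.4663, 0.0569, 0.0349]
orientation: [[0.999, -0.034, 0.003], [-0.034, -0.999, 0.0], [0.003, -0.0, -1.0]]
contact_force: [-1.2, -0.4, 11.6]
width: 0.0095
```

```bash
python3 delta.py .465 .0567 .034 -.036
```

```text
slide [-1.3  0.3  0.9] twist z 0.13 tcp [0.4663 0.0569 0.0349] t 5.4333 w 0.009508373754441656
```

```bash
python3 look.py w3; python3 delta.py .465 .0567 .034 -.036; python3 -c "
from h import *;print(manip.state()['contact_force'],manip.state()['wrist_torque'])"
```

```text
5.4333 [0.4663 0.0569 0.0349] [[0.9994249954607813, -0.033767334891983865, 0.0030733601334871825], [-0.0337680950183457, -0.9994296760839887, 0.0001957587423068004], [0.00306499707169098, -0.0002994276971545662, -0.9999952580567594]]
knob_neck 0.76 [281.7 286.5] [0.468  0.0562 0.055 ]
slide [-1.3  0.3  0.9] twist z 0.13 tcp [0.4663 0.0569 0.0349] t 5.6833 w 0.009302045193191057
[-1.03533983  0.16822979 11.78178179] [ 0.01748199  0.11770753 -0.05334526]
```

View pics/w3.png

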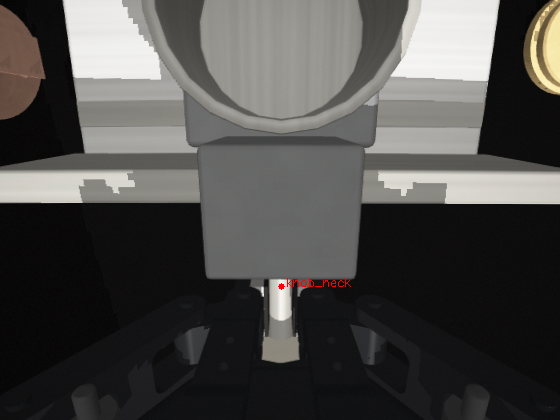

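Request:
step_arm:
  commands:
    - {"hand":0,"slide":[-4,0,0],"twist":[0,0,0]}
    - {"hand":0,"slide":[-8,0,0],"twist":[0,0,0]}
    - {"hand":0,"slide":[-12,0,0],"twist":[0,0,0]}
    - {"hand":0,"slide":[-16,0,0],"twist":[0,0,0]}
    - {"hand":0,"slide":[-18,0,0],"twist":[0,0,0]}
    - {"hand":0,"slide":[-18,0,0],"twist":[0,0,0]}
    - {"hand":0,"slide":[-18,0,0],"twist":[0,0,0]}
    - {"hand":0,"slide":[-18,0,0],"twist":[0,0,0]}
    - {"hand":0,"slide":[-18,0,0],"twist":[0,0,0]}
    - {"hand":0,"slide":[-18,0,0],"twist":[0,0,0]}

```text
time: 6.52
tcp_pos: [0.4506, 0.0575, 0.035]
orientation: [[0.999, -0.034, 0.007], [-0.034, -0.999, 0.0], [0.007, -0.001, -1.0]]
contact_force: [7.9, -1.5, 2.9]
width: 0.0092
```

```bash
python3 look.py w4; python3 delta.py .465 .0567 .034 -.036; python3 -c "
from h import *;print(manip.state()['contact_force'],manip.state()['wrist_torque'])"
```

```text
6.5167 [0.4506 0.0575 0.035 ] [[0.9994042154951308, -0.033802783077581555, 0.006970359156607543], [-0.03380614556929539, -0.999428342212409, 0.0003651086186056326], [0.006954032809078805, -0.000600532068866616, -0.99997564009776]]
bar_top 0.93 [278.5 138.7] [0.5149 0.0558 0.072 ]
slide [14.4  0.3  1.1] twist z 0.13 tcp [0.4506 0.0575 0.035 ] t 6.7667 w 0.009661700366630875
[ 7.83938835 -1.92148932  3.61594994] [-0.26802722 -1.30376506 -0.04107412]
```

View pics/w4.png

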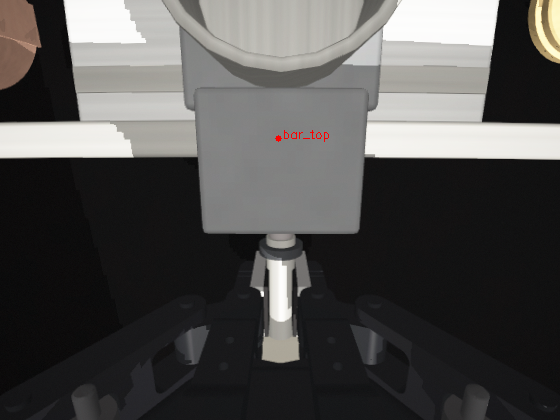

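Request:
step_arm:
  commands:
    - {"hand":0,"slide":[0,12,0],"twist":[0,0,0]}
    - {"hand":0,"slide":[0,26,0],"twist":[0,0,0]}
    - {"hand":0,"slide":[0,40,0],"twist":[0,0,0]}
    - {"hand":0,"slide":[0,54,0],"twist":[0,0,0]}
    - {"hand":0,"slide":[0,68,0],"twist":[0,0,0]}
    - {"hand":0,"slide":[0,80,0],"twist":[0,0,0]}
    - {"hand":0,"slide":[0,87,0],"twist":[0,0,0]}
    - {"hand":0,"slide":[0,90,0],"twist":[0,0,0]}
    - {"hand":0,"slide":[0,90,0],"twist":[0,0,0]}
    - {"hand":0,"slide":[0,90,0],"twist":[0,0,0]}

```text
time: 7.6
tcp_pos: [0.4477, -0.0334, 0.035]
orientation: [[0.999, -0.034, 0.007], [-0.034, -0.999, -0.001], [0.007, 0.001, -1.0]]
contact_force: [8.6, -2.2, 4.4]
width: 0.0096
```

```bash
python3 look.py w5; python3 delta.py .462 -.0332 .034 -.036
python3 - <<'E'
from h import *
print(manip.state()['contact_force'],manip.state()['wrist_torque'])
P=np.load("cl.npy");X,Y,Z=P[...,0],P[...,1],P[...,2]
np.set_printoptions(precision=4,suppress=True)
with np.errstate(all='ignore'):
    m=(X>.45)&(X<.54)&(np.abs(Y+.035)<.05)&(np.abs(Z-.084)<.003)
    q=P[m][:,:2]; print("housing",len(q),q.mean(0),cv2.minAreaRect((q*1000).astype(np.float32)))
E
```

```text
7.6 [ 0.4477 -0.0334  0.035 ] [[0.9993833821859532, -0.03438117672302744, 0.007126717175843415], [-0.03437476541305975, -0.9994084924069451, -0.001020199820733859], [0.007157577338849723, 0.0007745915162656704, -0.9999740842114966]]
bar_top 0.73 [  9.6 139.6] [0.5155 0.0543 0.072 ]
slide [14.3 -0.4  1.1] twist z 0.12 tcp [ 0.4477 -0.0331  0.035 ] t 7.85 w 0.009201659196615608
[ 8.34408699 -1.89950233  3.49743217] [-0.17865304 -1.29204041 -0.08311246]
housing 27231 [ 0.5043 -0.0354] ((495.00537109375, -34.17715835571289), (89.94000244140625, 78.40148162841797), 0.024687567725777626)
```

View pics/w5.png

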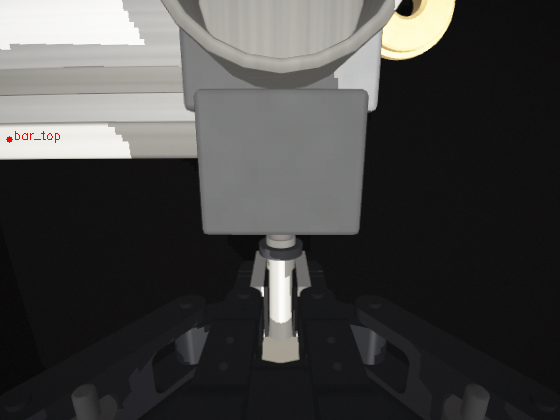

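Request:
step_arm:
  commands:
    - {"hand":0,"slide":[5,0,0],"twist":[0,0,0]}
    - {"hand":0,"slide":[9,0,0],"twist":[0,0,0]}
    - {"hand":0,"slide":[13,0,0],"twist":[0,0,0]}
    - {"hand":0,"slide":[16,0,0],"twist":[0,0,0]}
    - {"hand":0,"slide":[17,0,0],"twist":[0,0,0]}
    - {"hand":0,"slide":[17,0,0],"twist":[0,0,0]}
    - {"hand":0,"slide":[17,0,0],"twist":[0,0,0]}
    - {"hand":0,"slide":[17,0,0],"twist":[0,0,0]}
    - {"hand":0,"slide":[17,0,0],"twist":[0,0,0]}
    - {"hand":0,"slide":[17,0,0],"twist":[0,0,0]}

```text
time: 8.68
tcp_pos: [0.463, -0.0334, 0.0349]
orientation: [[0.999, -0.034, 0.004], [-0.034, -0.999, -0.001], [0.004, 0.0, -1.0]]
contact_force: [1.5, -0.9, 9.1]
width: 0.0093
```

Request:
step_arm:
  commands:
    - {"hand":50,"slide":[1,0,0],"twist":[0,0,0]}
    - {"hand":50,"slide":[1,0,0],"twist":[0,0,0]}
    - {"hand":50,"slide":[1,0,0],"twist":[0,0,0]}
    - {"hand":60,"slide":[1,0,0],"twist":[0,0,0]}
    - {"hand":60,"slide":[1,0,-35],"twist":[0,0,0]}
    - {"hand":60,"slide":[1,0,-75],"twist":[0,0,0]}
    - {"hand":60,"slide":[1,0,-115],"twist":[0,0,0]}
    - {"hand":60,"slide":[1,0,-115],"twist":[0,0,0]}
    - {"hand":60,"slide":[1,0,-115],"twist":[0,0,0]}
    - {"hand":60,"slide":[1,0,-115],"twist":[0,0,0]}

```text
time: 9.52
tcp_pos: [0.4618, -0.0331, 0.1483]
orientation: [[0.999, -0.034, 0.0], [-0.034, -0.999, -0.0], [0.0, 0.0, -1.0]]
contact_force: [-0.2, 0.0, -1.0]
width: 0.0597
```

```bash
python3 look.py w6
python3 - <<'E'
from h import *
P=np.load("cl.npy");X,Y,Z=P[...,0],P[...,1],P[...,2]
np.set_printoptions(precision=4,suppress=True)
with np.errstate(all='ignore'):
    m=(X>.45)&(X<.54)&(np.abs(Y+.035)<.05)&(np.abs(Z-.084)<.003)
    q=P[m][:,:2]; r=cv2.minAreaRect((q*1000).astype(np.float32)); print("housing",len(q),q.mean(0),r)
    m=(X>.4)&(X<.455)&(np.abs(Y+.035)<.03)&(Z>.065)&(Z<.09); q=P[m]; print("head",len(q),q.mean(0),q.min(0),q.max(0))
    m=(X>.5)&(X<.62)&(np.abs(Y+.04)<.05)&(np.abs(Z-.088)<.002)
    q=P[m][:,:2]
    A=np.c_[2*q,np.ones(len(q))]
    for _ in range(8):
        s=np.linalg.lstsq(np.c_[2*q,np.ones(len(q))],(q**2).sum(1),rcond=None)[0]; c=s[:2]; rr=np.sqrt(s[2]+c@c); d=np.linalg.norm(q-c,axis=1)-rr; q=q[np.abs(d)<max(.004,2*np.std(d))]
    print("rim",len(q),c,rr,np.std(d))
E
```

```text
9.5167 [ 0.4618 -0.0331  0.1483] [[0.9994306575762474, -0.03373735210667369, 0.0003895761029942841], [-0.03373734082646436, -0.9994307332548116, -3.5492375617076754e-05], [0.00039055174904745985, 2.2328906537344087e-05, -0.9999999234853727]]
bar_top 0.83 [147.8 152.3] [0.5139 0.0553 0.072 ]
spout_tip 0.97 [122.3  57. ] [0.5692 0.0511 0.099 ]
knob_neck 0.77 [279.  211.8] [ 0.4636 -0.0323  0.055 ]
cup_rim 0.71 [278.1  61.3] [ 0.5651 -0.0354  0.088 ]
housing 5307 [ 0.5067 -0.0353] ((511.78948974609375, -35.40736770629883), (50.14302444458008, 57.43254470825195), 88.36494445800781)
head 1411 [ 0.4353 -0.0326  0.0741] [ 0.4228 -0.0549  0.065 ] [ 0.4426 -0.0105  0.0805]
rim 2247 [ 0.5655 -0.0371] 0.0335485519129543 0.0011380203941296727
```

View pics/w6.png

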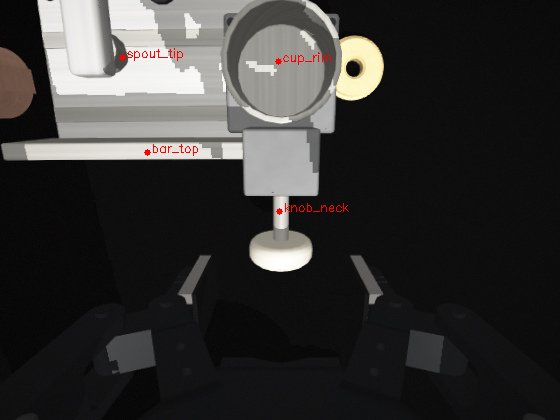

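```bash
python3 delta.py .44 .37 .28 0
python3 - <<'E'
from h import *
P=cloud(manip.grab_frame("top"));X,Y,Z=P[...,0],P[...,1],P[...,2]
with np.errstate(all='ignore'):
  for y in [-.12,-.08,-.04]:
    m=(np.abs(Y-y)<.01)&(X>.5)&(X<.95)
    for x0 in np.arange(.5,.95,.03):
        q=Z[m&(np.abs(X-x0)<.015)]; print(y,round(x0,2),len(q) and q.max().round(3),end='; ')
    print()
E
```

```text
slide [ -35.3 -402.1 -132.6] twist z -1.94 tcp [ 0.4614 -0.0331  0.1472] t 9.7667 w 0.05991188243063287
-0.12 0.5 0; -0.12 0.53 0; -0.12 0.56 0; -0.12 0.59 0; -0.12 0.62 0; -0.12 0.65 0; -0.12 0.68 0.396; -0.12 0.71 0.397; -0.12 0.74 0.398; -0.12 0.77 0.398; -0.12 0.8 0.415; -0.12 0.83 0.459; -0.12 0.86 0.46; -0.12 0.89 0.459; -0.12 0.92 0; 
-0.08 0.5 0.553; -0.08 0.53 0; -0.08 0.56 0; -0.08 0.59 0; -0.08 0.62 0; -0.08 0.65 0; -0.08 0.68 0.398; -0.08 0.71 0.398; -0.08 0.74 0.397; -0.08 0.77 0.398; -0.08 0.8 0.44; -0.08 0.83 0.452; -0.08 0.86 0.458; -0.08 0.89 0.451; -0.08 0.92 0.404; 
-0.04 0.5 0.559; -0.04 0.53 0; -0.04 0.56 0; -0.04 0.59 0; -0.04 0.62 0; -0.04 0.65 0.196; -0.04 0.68 0.398; -0.04 0.71 0.397; -0.04 0.74 0.398; -0.04 0.77 0.399; -0.04 0.8 0.398; -0.04 0.83 0.397; -0.04 0.86 0.397; -0.04 0.89 0.398; -0.04 0.92 0.396;
```

```bash
python3 delta.py .475 .39 .29 -1.57; python3 -c "
from h import *;print(manip.state()['q'])"
```

```text
slide [  -1.  -423.3 -142.6] twist z 88.02 tcp [ 0.4615 -0.033   0.1473] t 9.8167 w 0.060068830973746254
[-1.37016896e-01  3.42155441e-01  2.09820785e+00  1.84024480e-05
  7.03098342e-01  1.46750679e+00]
```

Request:
step_arm:
  commands:
    - {"hand":60,"slide":[0,0,-40],"twist":[0,0,-7]}
    - {"hand":60,"slide":[0,-36,-60],"twist":[0,0,-14]}
    - {"hand":60,"slide":[0,-73,-80],"twist":[0,0,-21]}
    - {"hand":60,"slide":[0,-110,-100],"twist":[0,0,-28]}
    - {"hand":60,"slide":[0,-147,-120],"twist":[0,0,-35]}
    - {"hand":60,"slide":[0,-186,-130],"twist":[0,0,-42]}
    - {"hand":60,"slide":[0,-226,-143],"twist":[0,0,-49]}
    - {"hand":60,"slide":[0,-266,-143],"twist":[0,0,-56]}
    - {"hand":60,"slide":[0,-306,-143],"twist":[0,0,-63]}
    - {"hand":60,"slide":[0,-346,-143],"twist":[0,0,-70]}

```text
time: 10.65
tcp_pos: [0.4732, 0.3148, 0.2909]
orientation: [[0.368, 0.93, -0.0], [0.93, -0.368, -0.0], [-0.0, -0.0, -1.0]]
contact_force: [0.9, -1.4, -0.2]
width: 0.06
```

```bash
python3 delta.py .48 .36 .25 1.57; python3 -c "
from h import *;print(manip.state()['q'])"
```

```text
slide [ 44.6 -10.3  40.9] twist z -21.53 tcp [0.4732 0.3148 0.2909] t 10.65 w 0.060038558542712596
[5.33617093e-01 3.09211328e-01 1.71362200e+00 2.81539412e-06
 1.11916075e+00 9.10218870e-01]
```

Request:
step_arm:
  commands:
    - {"hand":60,"slide":[22,-5,20],"twist":[0,0,-7]}
    - {"hand":60,"slide":[44,-10,40],"twist":[0,0,-14]}
    - {"hand":60,"slide":[44,-10,40],"twist":[0,0,-20]}
    - {"hand":60,"slide":[44,-10,40],"twist":[0,0,-20]}
    - {"hand":60,"slide":[44,-10,40],"twist":[0,0,-20]}
    - {"hand":60,"slide":[44,-10,40],"twist":[0,0,-20]}
    - {"hand":60,"slide":[44,-10,40],"twist":[0,0,-20]}
    - {"hand":60,"slide":[44,-10,40],"twist":[0,0,-20]}
    - {"hand":60,"slide":[44,-10,40],"twist":[0,0,-20]}
    - {"hand":60,"slide":[44,-10,40],"twist":[0,0,-20]}

```text
time: 11.48
tcp_pos: [0.481, 0.357, 0.2516]
orientation: [[0.035, 0.999, 0.0], [0.999, -0.035, 0.0], [0.0, 0.0, -1.0]]
contact_force: [-0.6, 0.4, 0.4]
width: 0.0599
```

```bash
cat > cov.py <<'E'
from h import *
import sys
np.set_printoptions(precision=4,suppress=True)
f=manip.grab_frame("wrist"); P=cloud(f);X,Y,Z=P[...,0],P[...,1],P[...,2]
b=[]
for l,z in dict(cover=0,cover_seat=.008,oiler=0).items():
    for r in manip.pinpoint(f,l)[:3]:
        print(l,round(r["conf"],2),np.round(r["location"],1),atz(f,r["location"],z)); b.append((r["location"],l))
save(f,sys.argv[1],b)
with np.errstate(all='ignore'):
    near=(np.hypot(X-.485,Y-.376)<.06)
    m=near&(np.abs(Z-.052)<.003); q=P[m]; print("knobtop",len(q),q.mean(0),np.ptp(q,0),(q.min(0)+q.max(0))/2)
    m=near&(np.abs(Z-.014)<.003); q=P[m]; print("disc",len(q),np.ptp(q,0),(q.min(0)+q.max(0))/2, cv2.minEnclosingCircle((q[:,:2]*1000).astype(np.float32)))
    m=(np.hypot(X-.375,Y-.38)<.05)&(Z>.05)&(Z<.15);q=P[m]; print("oiler",len(q),q.min(0),q.max(0))
E
python3 cov.py c1; python3 delta.py .485 .376 .023 1.57
```

```text
cover 0.72 [315.6  42.3] [0.5269 0.5087 0.    ]
cover 0.64 [375.7 164.1] [0.6004 0.3689 0.    ]
cover_seat 0.71 [315.8  39.1] [0.5262 0.5103 0.008 ]
cover_seat 0.68 [281.9 161.6] [0.4845 0.3769 0.008 ]
cover_seat 0.62 [375.8 169. ] [0.5984 0.3641 0.008 ]
oiler 0.92 [189.9 166.8] [0.3704 0.3736 0.    ]
knobtop 425 [0.4849 0.3799 0.0512] [0.0249 0.0238 0.0045] [0.4849 0.3798 0.0513]
disc 3404 [0.0826 0.0833 0.0049] [0.4851 0.3794 0.0134] ((484.9600830078125, 379.62725830078125), 41.9664421081543)
oiler 1976 [0.3425 0.3504 0.0501] [0.3963 0.4024 0.1358]
slide [ 18.9   3.4 228.3] twist z -1.91 tcp [0.4809 0.3572 0.2513] t 11.6833 w 0.05964343274601104
```

View pics/c1.png

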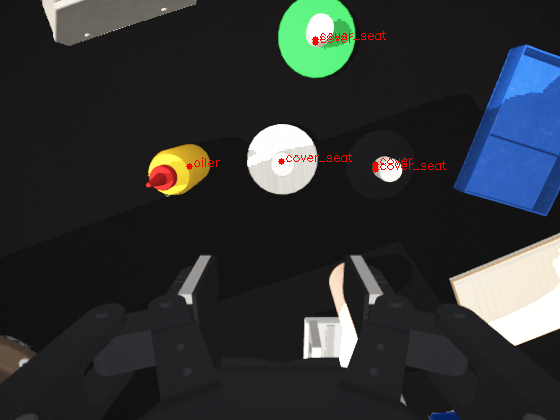

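Request:
step_arm:
  commands:
    - {"hand":48,"slide":[23,3,40],"twist":[0,0,0]}
    - {"hand":48,"slide":[23,3,80],"twist":[0,0,0]}
    - {"hand":48,"slide":[23,3,120],"twist":[0,0,0]}
    - {"hand":48,"slide":[23,3,160],"twist":[0,0,0]}
    - {"hand":48,"slide":[23,3,190],"twist":[0,0,0]}
    - {"hand":48,"slide":[23,3,215],"twist":[0,0,0]}
    - {"hand":48,"slide":[23,3,227],"twist":[0,0,0]}
    - {"hand":48,"slide":[23,3,227],"twist":[0,0,0]}
    - {"hand":48,"slide":[23,3,227],"twist":[0,0,0]}
    - {"hand":48,"slide":[23,3,227],"twist":[0,0,0]}
  newtons: 40

```text
time: 12.52
tcp_pos: [0.4856, 0.3808, 0.0258]
orientation: [[0.034, 0.999, 0.002], [0.999, -0.034, 0.001], [0.001, 0.002, -1.0]]
contact_force: [-0.2, -0.2, 0.6]
width: 0.0474
```

```bash
python3 delta.py .485 .3797 .023 1.536
```

```text
slide [-1.1 -0.5  2.8] twist z 0.06 tcp [0.4856 0.3808 0.0258] t 12.5167 w 0.04741397594171983
```

Request:
step_arm:
  commands:
    - {"hand":30,"slide":[-1,0,2],"twist":[0,0,0]}
    - {"hand":0,"slide":[-1,0,2],"twist":[0,0,0]}
    - {"hand":0,"slide":[-1,0,2],"twist":[0,0,0]}
    - {"hand":0,"slide":[-1,0,2],"twist":[0,0,0]}
    - {"hand":0,"slide":[-1,0,2],"twist":[0,0,0]}
    - {"hand":0,"slide":[-1,0,2],"twist":[0,0,0]}
    - {"hand":0,"slide":[-1,0,2],"twist":[0,0,0]}
    - {"hand":0,"slide":[-1,0,-8],"twist":[0,0,0]}
    - {"hand":0,"slide":[-1,0,-20],"twist":[0,0,0]}
    - {"hand":0,"slide":[-1,0,-30],"twist":[0,0,0]}
  newtons: 50

```text
time: 13.35
tcp_pos: [0.4849, 0.3793, 0.056]
orientation: [[0.034, 0.999, 0.001], [0.999, -0.034, 0.001], [0.001, 0.001, -1.0]]
contact_force: [-0.6, -0.5, -1.2]
width: 0.0243
```

```bash
python3 cov.py c2; python3 delta.py .565 -.037 .25 1.535; python3 -c "
from h import *;s=manip.state();print(s['contact_force'],s['orientation'])"
```

```text
cover 0.92 [282.9 249.4] [0.4866 0.3653 0.    ]
cover 0.74 [457.1 238. ] [0.6037 0.3692 0.    ]
cover_seat 0.87 [282.4 252.9] [0.4862 0.3663 0.008 ]
cover_seat 0.77 [455.6 245.6] [0.5987 0.3672 0.008 ]
oiler 0.97 [110.4 235.4] [0.3718 0.3792 0.    ]
knobtop 4 [0.482  0.3897 0.0545] [0.0162 0.0042 0.0006] [0.4812 0.389  0.0546]
slide [-413.2   94.3 -195.2] twist z 0.11 tcp [0.4849 0.3793 0.055 ] t 13.55 w 0.02451629814261395
[-0.38894315 -0.64018193 -2.54112041] [[ 3.37941260e-02  9.99428215e-01  1.09524691e-03]
 [ 9.99428475e-01 -3.37949988e-02  7.88348973e-04]
 [ 8.24912075e-04  1.06797938e-03 -9.99999089e-01]]Traceback (most recent call last):
  File "cov.py", line 13, in <module>
    m=near&(np.abs(Z-.014)<.003); q=P[m]; print("disc",len(q),np.ptp(q,0),(q.min(0)+q.max(0))/2, cv2.minEnclosingCircle((q[:,:2]*1000).astype(np.float32)))
                                                              ~~~~~~^^^^^
    return _methods._ptp(a, axis=axis, out=out, **kwargs)
           ~~~~~~~~~~~~~^^^^^^^^^^^^^^^^^^^^^^^^^^^^^^^^^
    umr_maximum(a, axis, None, out, keepdims),
    ~~~~~~~~~~~^^^^^^^^^^^^^^^^^^^^^^^^^^^^^^
ValueError: zero-size array to reduction operation maximum which has no identity
```

View pics/c2.png

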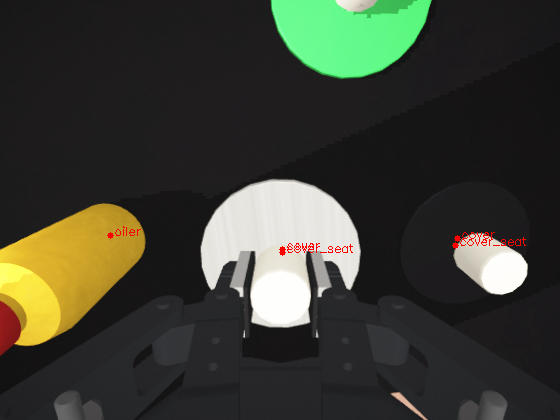

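```bash
cat > held.py <<'E'
from h import *
np.set_printoptions(precision=4,suppress=True)
f=manip.grab_frame("wrist"); s=manip.state(); P=cloud(f); R=np.array(s["orientation"])
T=(P-s["tcp_pos"])@R   # tool frame
with np.errstate(all='ignore'):
    m=(np.hypot(T[...,0],T[...,1])<.06)&(T[...,2]>.0)&(T[...,2]<.03)&(f["img"].min(2)>120)
    q=T[m]; print(len(q),np.median(q,0))
    n=q[np.abs(q[:,2]-np.median(q[:,2]))<.004]
    A=np.c_[n[:,:2],np.ones(len(n))]; c=np.linalg.lstsq(A,n[:,2],rcond=None)[0]; print("plane tool z = ",c, "tilt deg",np.degrees(c[:2]))
    print("circle",cv2.minEnclosingCircle((n[:,:2]*1000).astype(np.float32)), n[:,:2].min(0),n[:,:2].max(0))
print(s["tcp_pos"])
E
python3 held.py
```

```text
10687 [0.0174 0.0005 0.0098]
plane tool z =  [ 0.0025 -0.0005  0.0098] tilt deg [ 0.1434 -0.0314]
circle ((0.1303577423095703, 0.5433108806610107), 42.20867156982422) [-0.0416 -0.0413] [0.042  0.0419]
[0.4846 0.3791 0.0544]
```

Request:
step_arm:
  commands:
    - {"hand":0,"slide":[0,0,-35],"twist":[0,0,0]}
    - {"hand":0,"slide":[0,0,-75],"twist":[0,0,0]}
    - {"hand":0,"slide":[0,0,-115],"twist":[0,0,0]}
    - {"hand":0,"slide":[-10,0,-150],"twist":[0,0,0]}
    - {"hand":0,"slide":[-40,10,-166],"twist":[0,0,0]}
    - {"hand":0,"slide":[-75,20,-166],"twist":[0,0,0]}
    - {"hand":0,"slide":[-112,30,-166],"twist":[0,0,0]}
    - {"hand":0,"slide":[-150,40,-166],"twist":[0,0,0]}
    - {"hand":0,"slide":[-188,50,-166],"twist":[0,0,0]}
    - {"hand":0,"slide":[-226,60,-166],"twist":[0,0,0]}

```text
time: 14.43
tcp_pos: [0.5367, 0.1494, 0.2198]
orientation: [[0.033, 0.999, -0.001], [0.999, -0.033, -0.0], [-0.0, -0.001, -1.0]]
contact_force: [1.2, 0.8, -3.2]
width: 0.0247
```

Request:
step_arm:
  commands:
    - {"hand":0,"slide":[-38,8,0],"twist":[0,0,0]}
    - {"hand":0,"slide":[-76,16,0],"twist":[0,0,0]}
    - {"hand":0,"slide":[-114,24,0],"twist":[0,0,0]}
    - {"hand":0,"slide":[-150,30,0],"twist":[0,0,0]}
    - {"hand":0,"slide":[-175,34,0],"twist":[0,0,0]}
    - {"hand":0,"slide":[-187,34,0],"twist":[0,0,0]}
    - {"hand":0,"slide":[-187,34,0],"twist":[0,0,0]}
    - {"hand":0,"slide":[-187,34,0],"twist":[0,0,0]}
    - {"hand":0,"slide":[-187,34,0],"twist":[0,0,0]}
    - {"hand":0,"slide":[-187,34,0],"twist":[0,0,0]}

```text
time: 15.27
tcp_pos: [0.5644, -0.0356, 0.2201]
orientation: [[0.032, 0.999, -0.0], [0.999, -0.032, 0.0], [0.0, -0.0, -1.0]]
contact_force: [0.1, -0.1, -2.5]
width: 0.0245
```

```bash
python3 held.py; python3 look.py p1; python3 delta.py .5647 -.037 .1038 1.537; python3 -c "
from h import *;f=manip.grab_frame('scene');save(f,'s2');f=manip.grab_frame('top');save(f,'t2')"
```

```text
10500 [ 0.0169 -0.0004  0.0105]
plane tool z =  [ 0.0013 -0.0002  0.0105] tilt deg [ 0.0734 -0.0101]
circle ((0.08572607487440109, 0.2845883369445801), 41.981502532958984) [-0.0419 -0.0414] [0.042 0.041]
[ 0.5645 -0.0356  0.2202]
15.3167 [ 0.5645 -0.0356  0.2202] [[0.032250703032959446, 0.9994797934366659, -0.00018618721526862238], [0.9994797956211614, -0.03225066954168935, 0.00018016435313850617], [0.0001740659681070153, -0.0001919007869142475, -0.9999999664375627]]
bar_top 0.79 [218.8  95.6] [0.5149 0.0556 0.072 ]
spout_tip 0.68 [282.2  90.4] [0.5694 0.0558 0.099 ]
knob_neck 0.82 [176.4 192.4] [ 0.4623 -0.0321  0.055 ]
slide [-6.000e-01  1.000e-01  1.165e+02] twist z 0.04 tcp [ 0.5646 -0.0364  0.2203] t 15.5667 w 0.0244026235212696
```

View pics/p1.png

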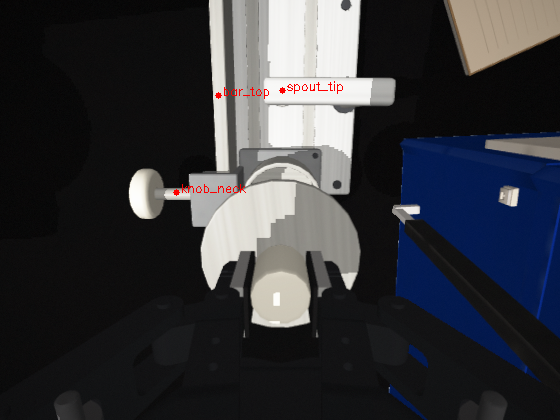

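View pics/s2.png

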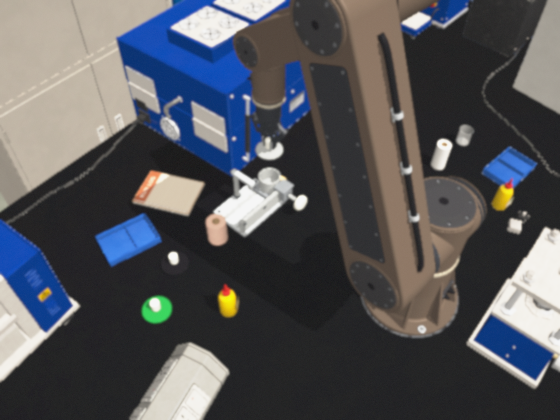

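Run:
```python
from h import *
np.set_printoptions(precision=4,suppress=True)
P=np.load("cl.npy"); X,Y,Z=P[...,0],P[...,1],P[...,2]
with np.errstate(all='ignore'):
    m=(X>.6)&(X<.8)&(Y<.03)&(Y>-.16)&(Z>.08)&(Z<.45)
    for y0 in np.arange(-.15,.03,.02):
        q=P[m&(np.abs(Y-y0)<.01)]
        if len(q): i=q[:,0].argmin(); print(round(y0,2),len(q),q[i],np.percentile(q[:,0],2))
print(P[210,405],P[250,440],P[290,420])
```

```text
-0.15 15 [ 0.6897 -0.1402  0.0865] 0.6897651658470253
-0.13 426 [ 0.6895 -0.1205  0.0995] 0.6898100394490394
-0.11 1526 [ 0.6889 -0.1047  0.176 ] 0.6893821885438223
-0.09 2111 [ 0.6834 -0.0849  0.2345] 0.6842071584970796
-0.07 430 [ 0.6617 -0.0602  0.2508] 0.6621562666671461
-0.05 13520 [ 0.6    -0.0426  0.2763] 0.6016029166288928
-0.03 15617 [ 0.6    -0.0295  0.2091] 0.601010363976681
-0.01 4971 [ 0.6001 -0.0138  0.2091] 0.6821457310643635
0.01 5338 [0.6788 0.0072 0.2366] 0.6802076813828788
[ 0.6763 -0.0474  0.0891] [ 0.6655 -0.0479  0.1772] [ 0.6899 -0.1193  0.1052]
```

Request:
step_arm:
  commands:
    - {"hand":0,"slide":[-1,0,35],"twist":[0,0,0]}
    - {"hand":0,"slide":[-1,0,65],"twist":[0,0,0]}
    - {"hand":0,"slide":[-1,0,88],"twist":[0,0,0]}
    - {"hand":0,"slide":[-1,0,98],"twist":[0,0,0]}
    - {"hand":0,"slide":[-1,0,102],"twist":[0,0,0]}
    - {"hand":0,"slide":[-1,0,102],"twist":[0,0,0]}
    - {"hand":0,"slide":[-1,0,102],"twist":[0,0,0]}
    - {"hand":0,"slide":[-1,0,102],"twist":[0,0,0]}
    - {"hand":0,"slide":[-1,0,102],"twist":[0,0,0]}
    - {"hand":0,"slide":[-1,0,102],"twist":[0,0,0]}

```text
time: 16.5
tcp_pos: [0.5652, -0.0379, 0.1192]
orientation: [[0.034, 0.999, 0.002], [0.999, -0.034, -0.0], [-0.0, 0.002, -1.0]]
contact_force: [0.4, 0.8, -2.0]
width: 0.0243
```

```bash
python3 look.py p2; python3 delta.py .5647 -.037 .1038 1.537; python3 -c "
from h import *;print(manip.state()['contact_force']);f=manip.grab_frame('scene');im=f['img'][130:240,200:330];cv2.imwrite('pics/s3.png',cv2.resize(im[...,::-1],None,fx=6,fy=5,interpolation=cv2.INTER_CUBIC)[:590,:790])"
```

```text
16.5 [ 0.5652 -0.0379  0.1192] [[0.03377263164845888, 0.9994282946378306, 0.0015789961542228856], [0.999429533563964, -0.033772384370936916, -0.0001830137123662807], [-0.0001295826174049154, 0.0015842762446085631, -0.9999987366377648]]
bar_top 0.83 [185.4  82.2] [0.5158 0.0541 0.072 ]
bar_top 0.54 [281.4  71.1] [0.5694 0.0578 0.072 ]
spout_tip 0.63 [285.   74.7] [0.5708 0.0526 0.099 ]
knob_neck 0.82 [131.3 223.9] [ 0.4636 -0.0331  0.055 ]
slide [ 0.8  0.  14.6] twist z 0.0 tcp [ 0.5647 -0.0378  0.1184] t 16.75 w 0.02468205149788464
[ 0.64156865 -0.01577991 -1.96191312]
```

View pics/p2.png

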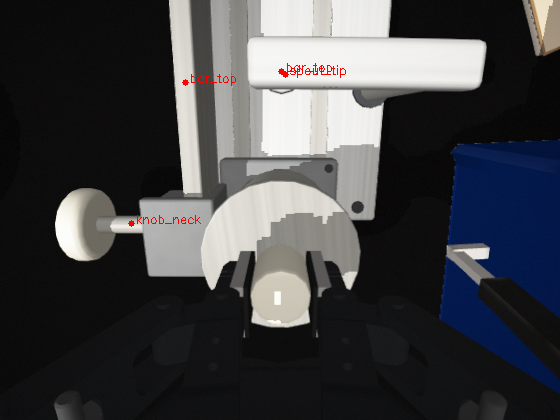

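View pics/s3.png

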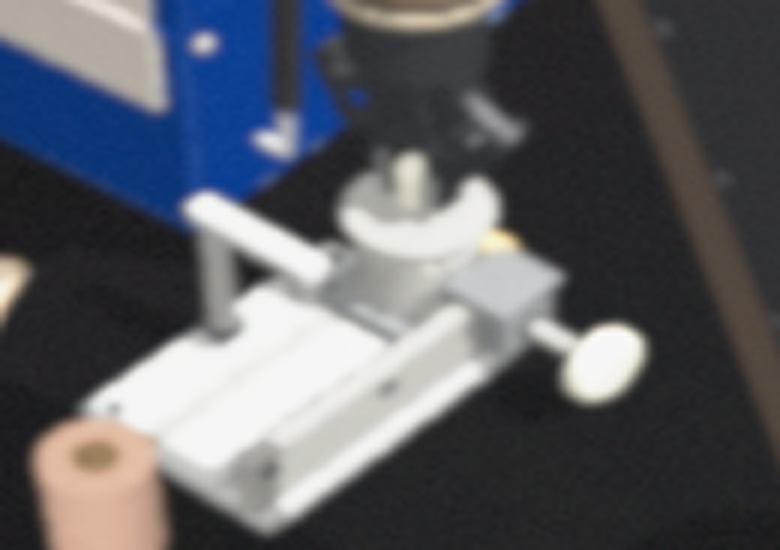

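Request:
step_arm:
  commands:
    - {"hand":0,"slide":[1,0,3],"twist":[0,0,0]}
    - {"hand":0,"slide":[1,0,6],"twist":[0,0,0]}
    - {"hand":0,"slide":[1,0,9],"twist":[0,0,0]}
    - {"hand":0,"slide":[1,0,11],"twist":[0,0,0]}
    - {"hand":0,"slide":[1,0,13],"twist":[0,0,0]}
    - {"hand":0,"slide":[1,0,13],"twist":[0,0,0]}
    - {"hand":0,"slide":[1,0,13],"twist":[0,0,0]}
    - {"hand":0,"slide":[1,0,13],"twist":[0,0,0]}
    - {"hand":0,"slide":[1,0,13],"twist":[0,0,0]}
    - {"hand":0,"slide":[1,0,13],"twist":[0,0,0]}

```text
time: 17.63
tcp_pos: [0.5647, -0.0368, 0.1054]
orientation: [[0.034, 0.999, 0.0], [0.999, -0.034, -0.0], [0.0, 0.0, -1.0]]
contact_force: [-0.2, -0.7, -1.0]
width: 0.0248
```

```bash
python3 held.py; python3 delta.py .5647 -.037 .1038 1.537; python3 -c "
from h import *;print(manip.state()['contact_force'])"
```

```text
12865 [ 0.0148 -0.0087  0.0106]
plane tool z =  [ 0.0014 -0.0001  0.0104] tilt deg [ 0.0791 -0.0062]
circle ((-0.13691121339797974, 0.3351447582244873), 42.082401275634766) [-0.0419 -0.0415] [0.0416 0.0412]
[ 0.5647 -0.0368  0.1054]
slide [-0.2 -0.   1.6] twist z 0.0 tcp [ 0.5647 -0.0368  0.1054] t 17.6833 w 0.02442066217710664
[-0.78524832  0.4158197  -2.69934372]
```

Request:
step_arm:
  commands:
    - {"hand":0,"slide":[0,0,1],"twist":[0,0,0]}
    - {"hand":0,"slide":[0,0,2],"twist":[0,0,0]}
    - {"hand":0,"slide":[0,0,2],"twist":[0,0,0]}
    - {"hand":0,"slide":[0,0,2],"twist":[0,0,0]}
    - {"hand":48,"slide":[0,0,2],"twist":[0,0,0]}
    - {"hand":48,"slide":[0,0,2],"twist":[0,0,0]}
    - {"hand":48,"slide":[0,0,2],"twist":[0,0,0]}
    - {"hand":48,"slide":[0,0,2],"twist":[0,0,0]}
    - {"hand":48,"slide":[0,0,2],"twist":[0,0,0]}
    - {"hand":48,"slide":[0,0,2],"twist":[0,0,0]}

```text
time: 18.52
tcp_pos: [0.5646, -0.0368, 0.1031]
orientation: [[0.034, 0.999, -0.0], [0.999, -0.034, 0.0], [0.0, -0.0, -1.0]]
contact_force: [-1.0, -0.3, -0.3]
width: 0.0482
```

Request:
step_arm:
  commands:
    - {"hand":48,"slide":[0,0,-15],"twist":[0,0,0]}
    - {"hand":48,"slide":[0,0,-45],"twist":[0,0,0]}
    - {"hand":48,"slide":[0,0,-80],"twist":[0,0,0]}
    - {"hand":48,"slide":[0,0,-115],"twist":[0,0,0]}
    - {"hand":48,"slide":[-20,0,-145],"twist":[0,0,0]}
    - {"hand":48,"slide":[-40,0,-145],"twist":[0,0,0]}
    - {"hand":48,"slide":[-40,0,-145],"twist":[0,0,0]}
    - {"hand":48,"slide":[-40,0,-145],"twist":[0,0,0]}
    - {"hand":48,"slide":[-40,0,-145],"twist":[0,0,0]}
    - {"hand":48,"slide":[-40,0,-145],"twist":[0,0,0]}

```text
time: 19.35
tcp_pos: [0.5628, -0.0761, 0.2474]
orientation: [[0.033, 0.999, -0.001], [0.999, -0.033, 0.0], [0.0, -0.001, -1.0]]
contact_force: [-0.3, 0.6, -0.4]
width: 0.048
```

```bash
python3 look.py e1
python3 - <<'E'
from h import *
np.set_printoptions(precision=4,suppress=True)
P=np.load("cl.npy"); X,Y,Z=P[...,0],P[...,1],P[...,2]
with np.errstate(all='ignore'):
    near=np.hypot(X-.565,Y+.037)<.06
    q=P[near&(np.abs(Z-.094)<.004)]
    print("disc",len(q),np.median(q,0),cv2.minEnclosingCircle((q[:,:2]*1000).astype(np.float32)))
    print("plane",np.linalg.lstsq(np.c_[q[:,:2]-q[:,:2].mean(0),np.ones(len(q))],q[:,2],rcond=None)[0])
    q=P[near&(np.abs(Z-.132)<.004)]; print("knobtop",len(q),q.mean(0))
    m=(X>.45)&(X<.54)&(np.abs(Y+.035)<.05)&(np.abs(Z-.084)<.002)
    print("housing",cv2.minAreaRect((P[m][:,:2]*1000).astype(np.float32)))
    q=P[(X>.4)&(X<.46)&(np.abs(Y+.033)<.03)&(Z>.065)&(Z<.09)]; print("head",len(q),q.min(0),q.max(0))
f=manip.grab_frame("top")
for l in ["foil_roll","flat_die","oiler","jar"]:
    for r in manip.pinpoint(f,l)[:1]: print(l,r["conf"],atz(f,r["location"],0))
print(manip.state()["contact_force"],manip.state()["time"])
E
```

```text
19.35 [ 0.5628 -0.0761  0.2474] [[0.03348007965476007, 0.9994383090146082, -0.0014665402590343028], [0.9994392976035789, -0.03347942707320084, 0.0004672991711407629], [0.00041793776575659784, -0.001481363179868958, -0.9999988154448751]]
bar_top 0.68 [222.6  53.6] [0.5147 0.0535 0.072 ]
spout_tip 0.93 [284.4  42.1] [0.5709 0.0554 0.099 ]
knob_neck 0.95 [184.2 149.3] [ 0.4647 -0.0331  0.055 ]
disc 5682 [ 0.5655 -0.0326  0.0934] ((565.3466186523438, -36.85187530517578), 42.150699615478516)
plane [ 0.0008 -0.0015  0.0934]
knobtop 770 [ 0.5653 -0.0365  0.1311]
housing ((504.9386901855469, -35.10259246826172), (49.37567901611328, 43.42744064331055), 87.75250244140625)
head 848 [ 0.4232 -0.054   0.065 ] [ 0.4432 -0.0107  0.081 ]
foil_roll 0.81 [0.5742 0.2064 0.    ]
jar 0.66 [ 0.4441 -0.3697  0.    ]
[ 0.0395 -0.0066  0.1826] 19.85
```

View pics/e1.png

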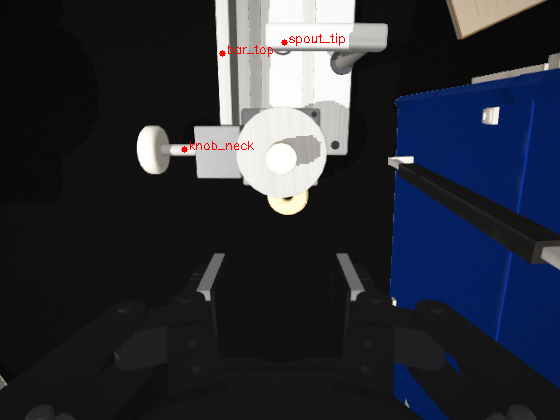

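```bash
python3 -c "
from rig import manip;print(manip.job_done())"
```

```text
the job is handed in; nothing more can be done
None
```

The carriage is locked in the right-hand notch, away from the foil roll, and the silver cover is seated on the cup. I handed the job in at about 20 s of the 58 s allowed, and no verdict was reported.

I gripped the knob's neck and pulled it out about 16 mm. I then slid the carriage right, eased the knob back in and released it. After that I lifted the cover by its white knob and lowered it onto the cup.

Last checks, taken after the arm had lifted clear:

| Check | Measured | Expected |
|---|---|---|
| Carriage travel | about 90 mm | 85–95 mm |
| Index knob | head back at its home distance from the housing | within 3 mm of home |
| Cover disc top height | 93.4 mm | 94 mm |
| Cover tilt | under 0.002 rad | under 0.05 rad |
| Cover centre vs. cup rim, sideways | within about 0.5 mm | within 5.5 mm |
| Force on the arm | about 0.2 N | touching nothing |

- **Foil roll and jar:** the last top view put both within about 14 mm of their first estimates. The networks scatter by about that much, so this doesn't show a finer shift.
- **Flat die and oil bottle:** neither was detected in that last top view. The die shows in the final wrist picture beside the carriage, but I didn't measure its position again. I last measured the oil bottle just after lifting the cover, and it was where it started. The later scene picture shows it upright.
- **Grip reading:** the width read 9.5 mm on the 12 mm neck and 24.4 mm on the 26 mm cover knob. Both grips held without slipping.

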